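# Clear the assembly cradle, then hold the swing arm level over it

## Task

First clear the assembly cradle: take the small steel basket that stands in it, hang it by its handle on the hook of the stand and let go of it. Then pick up the swing arm from the bench by its balance point and hold it still and level about 5 cm above its place in the cradle, its heavy round hub over the round seat and its rod over the fork. Finish while still holding it there, touching nothing with it, and leave the brown bottle and the tape roll where they are.

Things in the scene. Friction and masses are not known exactly. Their poses are not given: they have to be found in the camera images.
- swing_arm: Steel arm lying level on the bench, 450 g (+-30 %). Origin on its underside below the balance point; y along the rod to the heavy end, z up. Hub: upright cylinder 48 mm across, 44 high, at y=+60 mm; thumbscrew with black knob beyond it to y=104. Rod 12 mm thick, axis 22 mm above the underside, from hub to y=-138. Foot block 26x16x44 mm at y=-142. Balances on the rod 60 mm from the hub's centre.
- swing_balance (a point): the swing arm's balance point, on the rod's axis, 22 mm above its underside; axes as the swing arm's
- swing_hub (a point): centre of the hub's flat underside (this goes over the cradle's seat)
- swing_rod (a point): point on the rod's axis 125 mm from the balance point towards the foot and 185 mm from the hub's centre (this goes over the cradle's fork)
- cradle: Aluminium cradle fixed to the bench: base plate 90 (x) x 270 (y) x 12 mm, origin at the centre of its underside, y towards the round seat. At y=+92 mm the seat, 68 mm across, face 50 mm above the bench, rim to 55 mm; at y=-93 a fork 44 (x) x 14 (y) mm, prongs to 85 mm height, slot 16 mm wide. With the hub resting on the seat the rod's axis would be 72 mm above the bench.
- cradle_seat (a point): centre of the round seat's face, 50 mm above the bench; axes as the cradle's
- cradle_fork (a point): where the rod's axis would lie in the fork, 72 mm above the bench
- basket: Open steel basket, 160 g (+-25 %), 56 (x) x 60 (y) x 40 (z) mm, origin at the centre of its underside, standing on the cradle's base plate. A rigid flat handle 8 mm thick (x) stands across its middle in the y-z plane: legs at y=+-27 mm and on top a solid grip bar 60 mm long from z=84 to 116 mm. The window under the bar, open along x, is 48 mm wide and 44 mm high (rim z=40 to 84).
- basket_handle (a point): centre of the lower edge of the grip bar (this edge rests on the hook), 84 mm above the basket's underside; axes as the basket's
- basket_handle_top (a point): centre of the upper edge of the grip bar, 116 mm above the basket's underside
- hook_stand: Steel stand fixed to the bench: foot 100x100x14 mm, origin at the centre of its underside; post 16 mm thick (collar 26 mm) to 180 mm height; a hook of level wire 8 mm thick, axis 170 mm above the bench, pointing along the stand's -x. Its end turns up 112 mm from the post's axis, to 188 mm above the bench (14 mm above the wire's upper side).
- hook_seat (a point): on the upper side of the hook's wire, 65 mm from the post's axis and 174 mm above the bench: where the handle should hang; axes as the stand's, the hook points along -x
- hook_tip (a point): top of the upturned end of the hook, 112 mm from the post's axis, 188 mm above the bench
- bottle: brown reagent bottle, 48 x 48 x 97 mm, loose, origin at the centre of its underside; to be left alone
- tape: roll of tape lying flat, 82 mm across and 18 mm high, loose, origin at the centre of its underside; to be left alone

How it is judged:
By the outcome, as a careful person would: the job done as asked, in the order asked, and still so for the second after the job is handed in, while the arm keeps its last pose, push and grip.
It also fails if it takes over 48 s, if anything falls off the work surface, if the arm or the gripper's body presses on something with over 40 N, if the wrist force passes 120 N, or if a joint passes its speed limit or range.

## Robot

A 6-joint arm with a two-finger parallel gripper is mounted at the origin on a cart in front of the work surface, level with it; the furniture and walls round the work are solid. World frame = base frame: x ahead of the robot, y to its left, z up, the work surface at z = 0. Lengths are in m, angles in rad, forces in N, time in s.
With the tool pointing down it reaches from about 0.4 to 0.825 m from the base axis. Payload 7 kg.
Tool frame: the origin (TCP) lies on the centre line of the jaws, within the pads' length; the fingertips stand 19 mm ahead of it and the grasp point (between the pads) is the TCP; z points along the fingers, y is the line along which they close (so a half turn about z gives the same grasp; the last joint's range is limited). The gripper opens to 88 mm and grips with 3 to 60 N. Pads are 19 mm wide; open, the fingers measure 130 mm over their backs; the gripper's body (78 mm by 193 mm) begins 47 mm behind the grasp point.
Start: joints at [1.597, 0.359, 0.012, 0, -1.224, -0.288], TCP at [0.175, 0.652, 0.246] pointing down, gripper open.
Joint ranges: [-3.07, 3.07], [-1.43, 2.12], [-1.02, 1.25], [-3.03, 1.67], [-3.05, -0], [-3.03, 3.03]. Speed limits (rad/s): [2.39, 2.39, 3.01, 3.14, 3.14, 3.14].

## Interface

Orientations are given as [roll, pitch, yaw] about the fixed x, y, z axes, in that order (R = Rz(yaw) Ry(pitch) Rx(roll)).
In Python, from station import arm, imaging, models gives the robot as it stands.
- The arm moves only by the tool play_rows, never from a script. Its arguments are lists of equal length, an entry for each row: "travel": the shift along the tool's x, y, z in units of 25 mm (1.0 is 25 mm), a list of three; "twist": the turn about the tool's z in units of 0.15 rad (1.0 is 0.15 rad). A call has 1 to 8 rows; each row shifts and turns the commanded pose from where the row before left it, along the tool's axes as they then stand; what a row does not reach is not made up. A row lasts 1/8 s, in which the tool goes at most 62.5 mm and 10.7 degrees, less where a joint would pass 70% of its speed; a pose out of reach is approached as far as the arm can. A call with a number of a shift or a turn outside -1 to 1 is refused whole. A call with a gripper value outside its range is refused whole. "fingers" is the opening, from 0 (shut) to 1 (fully open), set as the call begins (left out, the last holds). The fingers move at their own pace and stop on an object; "newtons" is the grip in N (left out, the last holds). Time passes only in rows, so rows that do not move let the fingers close. It gives the time, the measured TCP pose, the force, the opening and the grip force at its end, in the units of the state.
- arm.get_state(): the state, without advancing time (a new reading comes with each control period).
- imaging.grab_frame(name): name is "scene" or "top" or "wrist"; returns a dict with "pixels" (400x640x3 uint8, red, green, blue), "fx", "fy", "cx", "cy" (pixels), "R" (3x3) and "t" (3): a world point X has camera coordinates R X + t; the wrist camera has in their place "T_tool_cam" (4x4, takes a point from camera to tool coordinates, whose origin is the TCP and whose axes are the flange's). Camera axes: x right, y down, z forward; pixel columns grow to the right and rows downward; lengths in m; the calibration is good to about 2 mm. A picture is of the moment at which its call begins: read the wrist's pose just before it. There is no depth.
- arm.job_done(): hands the job in; it is judged then, once.
Trained networks look in the newest picture that a camera, given by its name, has taken for a name from the list of things; names that differ only in an ending like _2 or _b are one class to them, and where a whole thing is asked for, a point or a joint stands for the part that bears it (a point fixed in the world has none). Each returns a list of dicts, best first, with "confidence" (0 to 1); they miss things now and then, are a little off and sometimes report something else, mostly with a low value. They report only what shows in the picture. A call takes as long as a camera call.
- models.boxes_of(name, camera): "extent" ([centre column, centre row, width, height] in pixels, round what is visible of it).
- models.silhouettes(name, camera): "pixels" (400x640 bool, what is visible of it) and "extent" ([centre column, centre row, width, height] in pixels, round what is visible of it).
The state is a dict: "t": time; "q": joint angles; "qd": joint speeds; "joint_efforts": joint torques, N m; "eef_pos": TCP position; "ee_rot": TCP orientation; "force": force on the tool from outside, world axes, zero at the start; "moment": the same for the moment, N m; "width": finger opening in m; "gripper_force": force on a finger pad.
Only numpy, scipy, OpenCV 4.12 (cv2) and the standard library are available. Lean on these libraries where they do the work, as an engineer would, in place of code of your own. Each camera call takes 0.05 s, during which the arm holds its last target. There are 200 camera calls.

## Working session

There is one attempt and no reset: what is moved stays moved. The work goes in short steps, Python scripts to look and compute and a tool call to move; the robot and the scene stay as the last step left them, time stands still between calls to the robot, and variables do not carry over. Pictures are saved under pics/ and viewed, at most 10 in all, crops included, and the job is handed in when it is done.

Besides the shell and the picture viewer there is one more tool, called after "Request:" as name(argument=value, ...), one argument or row to a line, values as JSON. play_rows: Moves the arm, as the interface text tells. Shifts and turns lie within -1 to 1; 1 stands for 25 mm of shift or 0.15 rad of turn. Its arguments: {"type":"object","properties":{"travel":{"type":"array","items":{"type":"array","items":{"type":"number"}}},"twist":{"type":"array","items":{"type":"number"}},"fingers":{"type":"number"},"newtons":{"type":"number"}},"required":["travel","twist"]}

```bash
mkdir -p pics; cat > h.py <<'E'
import numpy as np,cv2
from station import arm,imaging,models
E
python3 - <<'E'
from h import *
s=arm.get_state();print(s)
for c in("scene","top"):
    f=imaging.grab_frame(c);np.savez(c,**f)
    cv2.imwrite(f"pics/{c}0.png",f["pixels"][:,:,::-1])
    print(c,f["fx"],f["cx"],f["cy"],f["R"],f["t"])
    for n in("swing_arm","cradle","basket","hook_stand","bottle","tape","basket_handle_top","hook_tip","hook_seat","swing_hub","cradle_seat","cradle_fork","swing_rod","basket_handle"):
        print(n,[(np.round(b["extent"],1).tolist(),round(b["confidence"],2)) for b in models.boxes_of(n,c)[:2]])
E
```

```text
{'t': 0.0, 'q': array([ 1.59709349e+00,  3.59377307e-01,  1.10457573e-02, -3.77311024e-04,
       -1.22411490e+00, -2.88114469e-01]), 'qd': array([ 0.00024109,  0.00022522, -0.00023422, -0.00059875,  0.00081231,
        0.00022758]), 'joint_efforts': array([-5.05669523e-04, -5.82726645e+01,  2.93059945e+01,  6.99714527e+00,
        6.96104922e-03, -1.46141033e-04]), 'eef_pos': array([0.17460141, 0.65153446, 0.24461827]), 'ee_rot': array([ 3.13990975e+00, -1.28846712e-04, -2.61945691e-01]), 'force': array([ 0.64691037, -0.21283203,  0.23203948]), 'moment': array([0.02258336, 0.02214483, 0.003482  ]), 'gripper_force': 0.0, 'width': 0.08742391781279932}
scene 477.8485896375623 325.75759862947626 198.8495509153174 [[ 0.50448503 -0.8631816  -0.02030743]
 [-0.48087644 -0.26135762 -0.83692894]
 [ 0.71711416  0.43198348 -0.5469347 ]] [-0.29904405  0.3819882   1.19273926]
swing_arm [([296.2, 238.4, 71.6, 30.6], 0.81)]
cradle [([326.9, 216.2, 73.8, 44.7], 0.68)]
basket [([327.5, 206.2, 28.0, 38.6], 0.81), ([327.5, 217.6, 75.7, 42.0], 0.16)]
hook_stand [([423.9, 226.4, 34.9, 59.2], 0.6)]
bottle
[... 682 characters left out ...]
799]
swing_arm [([301.6, 236.5, 77.4, 20.4], 0.65)]
cradle [([305.6, 184.1, 87.8, 32.7], 0.97)]
basket [([310.1, 183.3, 21.9, 20.5], 0.95)]
hook_stand [([420.9, 177.9, 44.7, 48.1], 0.79)]
bottle [([220.2, 255.0, 21.4, 20.7], 0.82)]
tape [([307.6, 183.0, 23.8, 16.4], 0.68), ([417.1, 241.9, 29.3, 26.9], 0.59)]
basket_handle_top [([308.1, 183.8, 22.8, 19.7], 0.57)]
hook_tip [([419.6, 177.4, 43.5, 50.1], 0.76)]
hook_seat [([419.0, 178.6, 44.4, 53.1], 0.83)]
swing_hub [([304.3, 236.7, 81.8, 25.4], 0.89)]
cradle_seat [([305.6, 183.8, 84.8, 30.1], 0.79)]
cradle_fork [([307.6, 182.3, 86.9, 34.4], 0.81)]
swing_rod [([301.1, 238.0, 80.9, 22.0], 0.64)]
basket_handle [([308.4, 183.1, 26.2, 17.7], 0.76)]
```

```bash
python3 - <<'E'
import cv2
a=cv2.imread("pics/top0.png")[130:290,190:460];b=cv2.imread("pics/scene0.png")[170:310,190:460]
cv2.imwrite("pics/a.png",cv2.resize(a,None,fx=2.95,fy=2.95,interpolation=cv2.INTER_CUBIC))
cv2.imwrite("pics/b.png",cv2.resize(b,None,fx=2.95,fy=2.95,interpolation=cv2.INTER_CUBIC))
E
```

```text
(no output)
```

View pics/a.png

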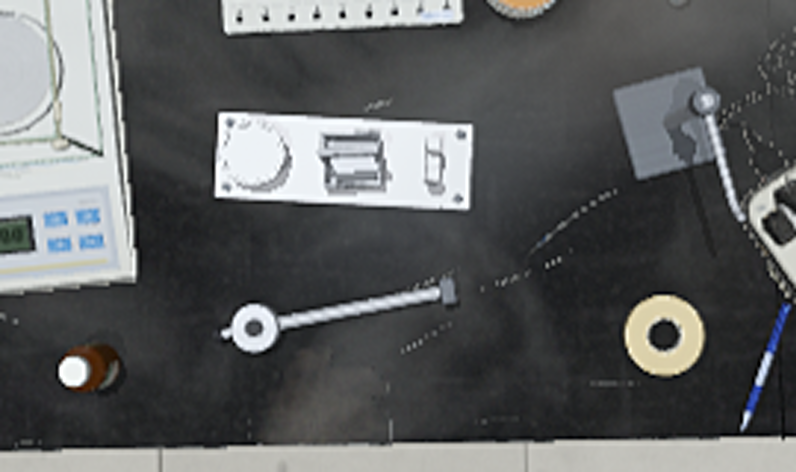

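View pics/b.png

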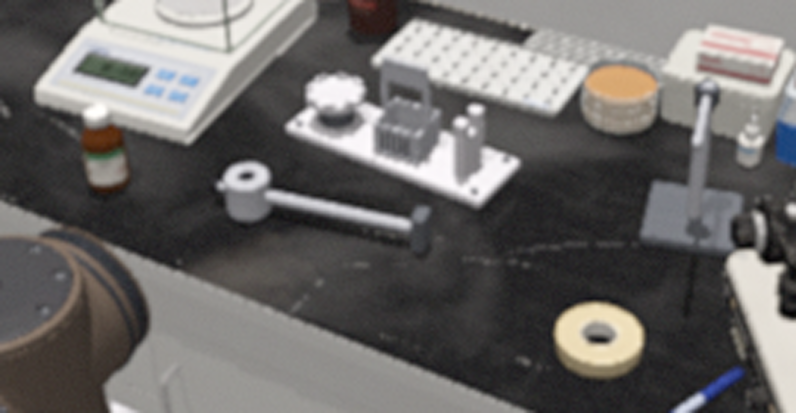

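The pictures show the cradle (crop a about 345,160) with the basket in it, the swing arm with its hub at (255,327), the stand's post at (706,100) with the hook tip at (741,215), and a microscope close to the tip on the right. I'll check that obstacle in the full frames.

```bash
python3 - <<'E'
import cv2,numpy as np
a=cv2.imread("pics/top0.png")[100:330,360:640];b=cv2.imread("pics/scene0.png")[100:330,360:640]
cv2.imwrite("pics/c.png",cv2.resize(np.vstack([a,b]),None,fx=1.3,fy=1.3,interpolation=cv2.INTER_CUBIC))
E
cat >> h.py <<'E'
def ray(f,u,v):
    R=f["R"];t=f["t"];d=R.T@np.array([(u-f["cx"])/f["fx"],(v-f["cy"])/f["fy"],1]);return -R.T@t,d
def onz(f,u,v,z):
    o,d=ray(f,u,v);return o+d*(z-o[2])/d[2]
def proj(f,X):
    p=f["R"]@X+f["t"];return f["fx"]*p[0]/p[2]+f["cx"],f["fy"]*p[1]/p[2]+f["cy"]
E
python3 - <<'E'
from h import *
f=np.load("top.npz");g=np.load("scene.npz")
T=lambda x,y,z:onz(f,190+x/2.95-.33,130+y/2.95-.33,z)
S=lambda x,y,z:onz(g,190+x/2.95-.33,170+y/2.95-.33,z)
for n,x,y,z in [("seat",255,155,.055),("fork",434,163,.085),("c1",219,112,.012),("c2",474,124,.012),("c3",470,210,.012),("c4",214,197,.012),("post",706,100,.18),("tip",741,215,.188),("hub",255,327,.044),("foot",449,291,.044),("bar?",355,162,.128),("footc1",613,91,.014),("footc2",702,68,.014),("footc3",636,180,.014),("tape",665,335,.018),("bottle",75,372,.097)]:
    print(n,np.round(T(x,y,z),4))
print("scene")
for n,x,y,z in [("barL",387,68,.128),("barR",430,75,.128),("post",708,90,.18),("hubtop",248,175,.044),("tape",599,333,.018),]:print(n,np.round(S(x,y,z),4))
E
```

```text
seat [0.6285 0.1093 0.055 ]
fork [ 0.6145 -0.0727  0.085 ]
c1 [0.6791 0.1517 0.012 ]
c2 [ 0.6618 -0.1177  0.012 ]
c3 [ 0.5708 -0.1117  0.012 ]
c4 [0.5891 0.1578 0.012 ]
post [ 0.6602 -0.3237  0.18  ]
tip [ 0.5524 -0.3508  0.188 ]
hub [0.4529 0.1125 0.044 ]
foot [ 0.4862 -0.0867  0.044 ]
bar? [0.6128 0.0047 0.128 ]
footc1 [ 0.6942 -0.2654  0.014 ]
footc2 [ 0.7171 -0.3604  0.014 ]
footc3 [ 0.5994 -0.2872  0.014 ]
tape [ 0.4362 -0.3125  0.018 ]
bottle [0.4138 0.2833 0.097 ]
scene
barL [0.6019 0.0209 0.128 ]
barR [ 0.6121 -0.028   0.128 ]
post [ 0.651  -0.3278  0.18  ]
hubtop [0.4542 0.1126 0.044 ]
tape [ 0.437  -0.3125  0.018 ]
```

View pics/c.png

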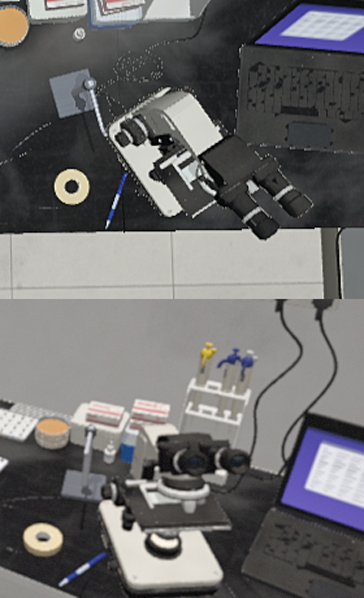

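The hook is clear on its -x side, and the microscope's knob sits just right of the tip (image about 451,200). Next is a planner that works out the rows.

```bash
cat >> h.py <<'E'
def plan(cur,tgt,n=None):
    """cur,tgt: x,y,z,yaw; prints rows (travel units, twist units)"""
    cur=np.array(cur,float);tgt=np.array(tgt,float);d=tgt-cur
    n0=int(np.ceil(max(abs(d[3])/.15,np.linalg.norm(d[:3])/.030,1)));n=n or n0
    while 1:
        rows=[];ok=True;ps=cur[3]
        for i in range(n):
            c,s=np.cos(ps),np.sin(ps);w=d[:3]/n/.025
            r=[c*w[0]+s*w[1],s*w[0]-c*w[1],-w[2]];ps+=d[3]/n
            ok&=max(map(abs,r))<=1;rows.append(np.round(r,2).tolist())
        if ok:break
        n+=1
    print(n,"rows twist",round(-d[3]/n/.15,3))
    for i in range(0,n,8):print(rows[i:i+8])
def st():
    s=arm.get_state();R=cv2.Rodrigues
    print("t",round(s["t"],2),"p",np.round(s["eef_pos"],4),"rpy",np.round(s["ee_rot"],4),"F",np.round(s["force"],1),"w",round(s["width"],4),"gf",round(s["gripper_force"],1),"q",np.round(s["q"],2));return s
E
python3 - <<'E'
from h import *
plan([.1746,.6515,.2446,-.262],[.57,.02,.30,-1.637])
E
```

```text
30 rows twist 0.306
[[0.73, 0.68, -0.07], [0.76, 0.64, -0.07], [0.79, 0.61, -0.07], [0.81, 0.57, -0.07], [0.84, 0.53, -0.07], [0.86, 0.49, -0.07], [0.88, 0.45, -0.07], [0.9, 0.41, -0.07]]
[[0.92, 0.37, -0.07], [0.94, 0.33, -0.07], [0.95, 0.29, -0.07], [0.96, 0.24, -0.07], [0.97, 0.2, -0.07], [0.98, 0.15, -0.07], [0.99, 0.11, -0.07], [0.99, 0.06, -0.07]]
[[0.99, 0.02, -0.07], [0.99, -0.03, -0.07], [0.99, -0.08, -0.07], [0.99, -0.12, -0.07], [0.98, -0.17, -0.07], [0.97, -0.21, -0.07], [0.96, -0.25, -0.07], [0.95, -0.3, -0.07]]
[[0.93, -0.34, -0.07], [0.92, -0.38, -0.07], [0.9, -0.43, -0.07], [0.88, -0.47, -0.07], [0.86, -0.51, -0.07], [0.83, -0.54, -0.07]]
```

Request:
play_rows(
  travel=[
    [0.73,0.68,-0.07],
    [0.76,0.64,-0.07],
    [0.79,0.61,-0.07],
    [0.81,0.57,-0.07],
    [0.84,0.53,-0.07],
    [0.86,0.49,-0.07],
    [0.88,0.45,-0.07],
    [0.9,0.41,-0.07],
  ],
  twist=[0.306,0.306,0.306,0.306,0.306,0.306,0.306,0.306],
)

```text
t: 2.5
eef_pos: [0.2811, 0.4825, 0.2597]
ee_rot: [-3.142, 0.0, -0.632]
force: [0.3, 1.0, 0.8]
width: 0.0878
gripper_force: 0.0
```

Request:
play_rows(
  travel=[
    [0.92,0.37,-0.07],
    [0.94,0.33,-0.07],
    [0.95,0.29,-0.07],
    [0.96,0.24,-0.07],
    [0.97,0.2,-0.07],
    [0.98,0.15,-0.07],
    [0.99,0.11,-0.07],
    [0.99,0.06,-0.07],
  ],
  twist=[0.306,0.306,0.306,0.306,0.306,0.306,0.306,0.306],
)

```text
t: 3.5
eef_pos: [0.386, 0.314, 0.2737]
ee_rot: [-3.141, 0.0, -0.999]
force: [0.5, 0.6, -0.5]
width: 0.0878
gripper_force: 0.0
```

Request:
play_rows(
  travel=[
    [0.99,0.02,-0.07],
    [0.99,-0.03,-0.07],
    [0.99,-0.08,-0.07],
    [0.99,-0.12,-0.07],
    [0.98,-0.17,-0.07],
    [0.97,-0.21,-0.07],
    [0.96,-0.25,-0.07],
    [0.95,-0.3,-0.07],
  ],
  twist=[0.306,0.306,0.306,0.306,0.306,0.306,0.306,0.306],
)

```text
t: 4.5
eef_pos: [0.491, 0.1454, 0.2877]
ee_rot: [-3.141, 0.0, -1.367]
force: [0.9, -0.1, -0.1]
width: 0.0878
gripper_force: 0.0
```

Request:
play_rows(
  travel=[
    [0.93,-0.34,-0.07],
    [0.92,-0.38,-0.07],
    [0.9,-0.43,-0.07],
    [0.88,-0.47,-0.07],
    [0.86,-0.51,-0.07],
    [0.83,-0.54,-0.07],
  ],
  twist=[0.306,0.306,0.306,0.306,0.306,0.306],
)

```text
t: 5.25
eef_pos: [0.5698, 0.0187, 0.2981]
ee_rot: [3.141, -0.0, -1.642]
force: [0.2, 0.4, 0.4]
width: 0.0875
gripper_force: 0.0
```

```bash
cat >> h.py <<'E'
from scipy.spatial.transform import Rotation as Ro
def wrist(s,f):
    T=np.eye(4);T[:3,:3]=Ro.from_euler("xyz",s["ee_rot"]).as_matrix();T[:3,3]=s["eef_pos"]
    C=np.linalg.inv(T@f["T_tool_cam"]);return dict(fx=f["fx"],fy=f["fy"],cx=f["cx"],cy=f["cy"],R=C[:3,:3],t=C[:3,3])
def look(name,save=None):
    s=st();f=imaging.grab_frame("wrist");w=wrist(s,f);np.savez(name,**w)
    cv2.imwrite(f"pics/{name}.png",f["pixels"][:,:,::-1]);return w
E
python3 - <<'E'
from h import *
w=look("w1");print(w)
for n in("swing_arm","cradle","basket"):
    print(n,[(np.round(b["extent"],1).tolist(),round(b["confidence"],2)) for b in models.boxes_of(n,"wrist")[:2]])
E
```

```text
t 5.25 p [0.5698 0.0187 0.2981] rpy [ 3.1414e+00 -1.0000e-04 -1.6419e+00] F [0.2 0.4 0.4] w 0.0875 gf 0.0 q [ 0.38  0.16 -0.14 -0.   -1.27 -0.45]
{'fx': 318.7553946022153, 'fy': 318.7553946022153, 'cx': 312.44566051782226, 'cy': 196.67112592907924, 'R': array([[-0.99743137,  0.07161778, -0.00124859],
       [ 0.06894472,  0.96463857,  0.25439939],
       [ 0.01942396,  0.25365984, -0.96709844]]), 't': array([ 0.56759494, -0.10276939,  0.42378035])}
swing_arm [([394.2, 155.7, 63.8, 181.9], 0.92)]
cradle [([269.7, 157.6, 75.4, 191.9], 0.87), ([393.9, 154.8, 59.1, 178.0], 0.42)]
basket [([269.8, 170.9, 60.1, 76.5], 0.97)]
```

View pics/w1.png

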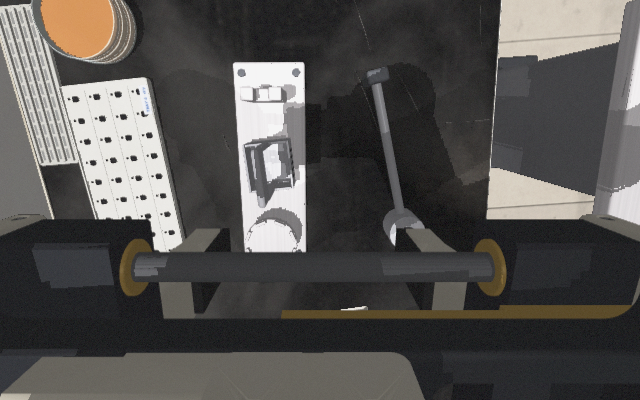

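The wrist view shows the cradle (column 270), the basket's bar running from about (258,143) to (263,205), and the swing arm's rod from (378,75) to (400,215). I'll zoom in for precise points.

```bash
python3 - <<'E'
import cv2
a=cv2.imread("pics/w1.png")[55:255,225:425]
cv2.imwrite("pics/w1c.png",cv2.resize(a,None,fx=3,fy=3,interpolation=cv2.INTER_CUBIC))
E
```

```text
(no output)
```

View pics/w1c.png

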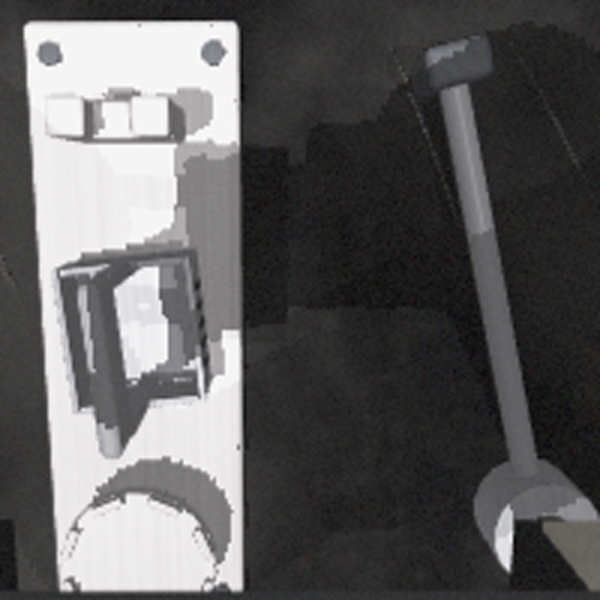

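```bash
python3 - <<'E'
from h import *
w=np.load("w1.npz")
P=lambda x,y,z:onz(w,225+x/3-.33,55+y/3-.33,z)
a=P(112,457,.128);b=P(98,272,.128);print("bar",a,b,(a+b)/2,np.linalg.norm(a-b),"yaw",np.arctan2(-(a-b)[0],(a-b)[1]))
for n,x,y,z in [("fork",109,116,.085),("pl1",24,22,.012),("pl2",239,22,.012),("rod1",455,90,.03),("rod2",523,470,.03),("foottop",458,62,.044),("plR",242,580,.012),("plL",52,580,.012),("seatL",63,550,.055),("seatR",216,550,.055)]:print(n,np.round(P(x,y,z),4))
E
```

```text
bar [0.62279061 0.03908785 0.128     ] [ 0.62035646 -0.02269267  0.128     ] [0.62157353 0.00819759 0.128     ] 0.06182845795277165 yaw -0.03937967759002739
fork [ 0.618  -0.0727  0.085 ]
pl1 [ 0.6598 -0.1169  0.012 ]
pl2 [ 0.5712 -0.1105  0.012 ]
rod1 [ 0.4862 -0.0763  0.03  ]
rod2 [0.4594 0.0861 0.03  ]
foottop [ 0.4875 -0.0855  0.044 ]
plR [0.5892 0.1378 0.012 ]
plL [0.6801 0.1313 0.012 ]
seatL [0.662  0.0997 0.055 ]
seatR [0.5968 0.1043 0.055 ]
```

```bash
cat > ov.py <<'E'
from h import *
w=np.load("w1.npz");im=cv2.imread("pics/w1.png")[125:215,235:305];k=6
tiles=[]
for (x,y,yaw) in [(.6216,.0082,-.035),(.6216,.0082,.06)]:
    A=cv2.resize(im,None,fx=k,fy=k,interpolation=cv2.INTER_CUBIC)
    R=Ro.from_euler("z",yaw).as_matrix()
    def q(p):
        u,v=proj(w,R@np.array(p)+[x,y,.012]);return int((u-235+.5)*k),int((v-125+.5)*k)
    def box(a,b,z,c):
        cv2.polylines(A,[np.array([q((i*a,j*b,z)) for i,j in((1,1),(1,-1),(-1,-1),(-1,1))])],1,c,1)
    box(.004,.03,.116,(0,0,255));box(.028,.03,.04,(0,255,0));box(.004,.03,.084,(255,0,0))
    tiles.append(A)
cv2.imwrite("pics/ov.png",cv2.resize(np.hstack(tiles),(800,514)))
E
python3 ov.py
```

```text
(no output)
```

View pics/ov.png

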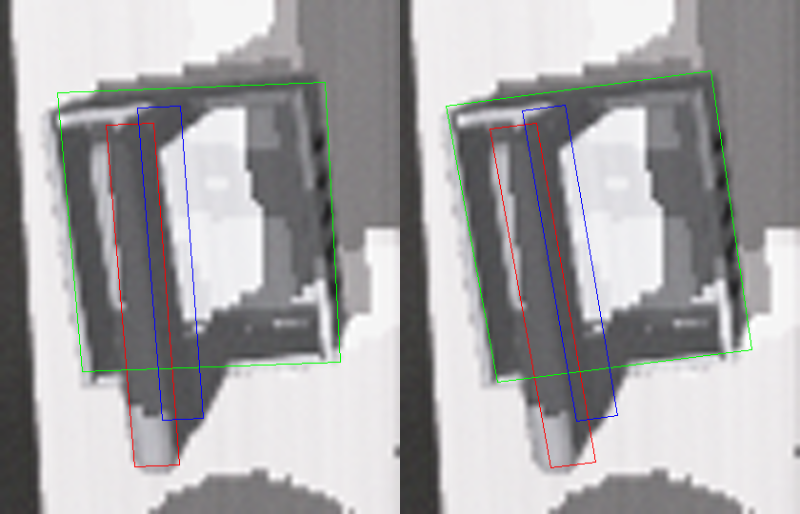

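```bash
python3 - <<'E'
from h import *
f=np.load("top.npz");g=np.load("scene.npz")
def tri(u,v):
    o1,d1=ray(f,360+u[0]/1.3,100+u[1]/1.3);o2,d2=ray(g,360+v[0]/1.3,100+(v[1]-299)/1.3)
    s=np.linalg.lstsq(np.c_[d1,-d2],o2-o1,rcond=None)[0];a=o1+d1*s[0];b=o2+d2*s[1];return np.round((a+b)/2,3),round(np.linalg.norm(a-b),3)
print("knob",tri((124,130),(110,488)));print("base corner",tri((107,141),(107,505)));print("head",tri((212,150),(190,440)));print("eyep",tri((262,222),(190,455)))
print("arm corner",tri((150,105),(148,430)))
for z in(.1,.2,.3):print(z,onz(f,360+165/1.3,100+90/1.3,z),onz(f,360+124/1.3,100+130/1.3,z))
plan([.5698,.0187,.2981,-1.642],[.6226,.009,.165,-1.551])
plan([.6226,.009,.165,-1.551],[.6226,.009,.117,-1.551])
E
```

```text
knob (array([ 0.562, -0.414,  0.105]), np.float64(0.003))
base corner (array([ 0.547, -0.402,  0.06 ]), np.float64(0.028))
head (array([ 0.518, -0.542,  0.294]), np.float64(0.034))
eyep (array([ 0.383, -0.577,  0.362]), np.float64(0.0))
arm corner (array([ 0.612, -0.446,  0.233]), np.float64(0.032))
0.1 [ 0.65168922 -0.51194536  0.1       ] [ 0.56321418 -0.41670677  0.1       ]
0.2 [ 0.63949937 -0.47459518  0.2       ] [ 0.55799543 -0.3868606   0.2       ]
0.3 [ 0.62730952 -0.437245    0.3       ] [ 0.55277669 -0.35701444  0.3       ]
6 rows twist -0.101
[[0.04, -0.36, 0.89], [0.04, -0.36, 0.89], [0.05, -0.35, 0.89], [0.06, -0.35, 0.89], [0.06, -0.35, 0.89], [0.07, -0.35, 0.89]]
2 rows twist -0.0
[[0.0, -0.0, 0.96], [0.0, -0.0, 0.96]]
```

Request:
play_rows(
  travel=[
    [0.04,-0.36,0.89],
    [0.04,-0.36,0.89],
    [0.05,-0.35,0.89],
    [0.06,-0.35,0.89],
    [0.06,-0.35,0.89],
    [0.07,-0.35,0.89],
  ],
  twist=[-0.1,-0.1,-0.1,-0.1,-0.1,-0.1],
)

```text
t: 6.2
eef_pos: [0.6222, 0.0112, 0.164]
ee_rot: [-3.141, 0.0, -1.547]
force: [0.2, 0.2, -0.5]
width: 0.0877
gripper_force: 0.0
```

Request:
play_rows(
  travel=[
    [0,0,0.5],
    [0,0,0.5],
    [0,0,0.5],
    [0,0,0.5],
    [0,0,0],
  ],
  twist=[0,0,0,0,0],
)

```text
t: 6.82
eef_pos: [0.6217, 0.0105, 0.1135]
ee_rot: [3.14, -0.0, -1.549]
force: [-0.1, 0.3, 0.4]
width: 0.0876
gripper_force: 0.0
```

```bash
python3 - <<'E'
from h import *
w=look("w2")
E
```

```text
t 6.83 p [0.6217 0.0105 0.1135] rpy [ 3.1398e+00 -4.0000e-04 -1.5489e+00] F [-0.1  0.3  0.4] w 0.0876 gf 0.0 q [ 0.33  0.38 -0.27 -0.   -0.91 -0.31]
```

View pics/w2.png

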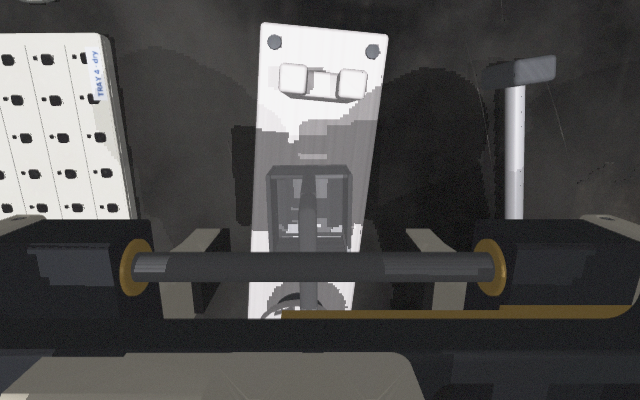

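The bar stands centred between the fingers (column 310) and aligned with the tool. I'll raise 5 mm so the tips stay above the bar's lower edge, then grip.

Request:
play_rows(
  travel=[
    [0,0,-0.2],
    [0,0,0],
    [0,0,0],
    [0,0,0],
    [0,0,0],
    [0,0,0],
  ],
  twist=[0,0,0,0,0,0],
  fingers=0,
  newtons=30,
)

```text
t: 7.62
eef_pos: [0.6223, 0.0107, 0.1195]
ee_rot: [3.141, -0.0, -1.549]
force: [-0.3, -0.7, -0.3]
width: 0.0331
gripper_force: 0.0
```

Request:
play_rows(
  travel=[
    [0,0,0],
    [0,0,0],
    [0,0,0],
    [0,0,0],
  ],
  twist=[0,0,0,0],
)

```text
t: 8.12
eef_pos: [0.6221, 0.0106, 0.1193]
ee_rot: [3.141, -0.0, -1.549]
force: [0.0, 0.0, -1.2]
width: 0.0079
gripper_force: 30.0
```

```bash
python3 - <<'E'
from h import *
s=st();p=s["eef_pos"];y=s["ee_rot"][2]
# grip bar-edge offset: TCP minus bar lower edge = p.z-.096
off=p[2]-.096;print("off",off)
a=.238;ux=np.array([np.cos(a),np.sin(a)]);uy=np.array([-np.sin(a),np.cos(a)])
post=np.array([.660,-.324]);psi=a-np.pi/2
Q=lambda r,l,z:[*(post-ux*r+uy*l),z+off,psi]
A=[p[0],p[1],p[2],y];B=[p[0],p[1],.198+off,y];W=Q(165,0,0)
W=Q(.165,.03,.198);V=Q(.165,.005,.198);U=Q(.065,.005,.198)
print(B,W,V,U)
plan(A,B);plan(B,W);plan(W,V);plan(V,U)
E
```

```text
t 8.12 p [0.6221 0.0106 0.1193] rpy [ 3.141 -0.    -1.549] F [ 0.   0.  -1.2] w 0.0079 gf 30.0 q [ 0.33  0.38 -0.27 -0.   -0.92 -0.31]
off 0.023294034656673943
[np.float64(0.6221000392397201), np.float64(0.010631604817247316), np.float64(0.22129403465667397), np.float64(-1.5490167657369764)] [np.float64(0.49257832858539), np.float64(-0.33374597048725047), np.float64(0.22129403465667397), -1.3327963267948966] [np.float64(0.4984723154945763), np.float64(-0.35804125641506657), np.float64(0.22129403465667397), -1.3327963267948966] [np.float64(0.5956534592058409), np.float64(-0.33446530877832126), np.float64(0.22129403465667397), -1.3327963267948966]
5 rows twist -0.0
[[0.0, -0.0, -0.82], [0.0, -0.0, -0.82], [0.0, -0.0, -0.82], [0.0, -0.0, -0.82], [0.0, -0.0, -0.82]]
14 rows twist -0.103
[[0.98, 0.39, -0.0], [0.97, 0.41, -0.0], [0.96, 0.42, -0.0], [0.96, 0.44, -0.0], [0.95, 0.45, -0.0], [0.94, 0.47, -0.0], [0.94, 0.48, -0.0], [0.93, 0.49, -0.0]]
[[0.92, 0.51, -0.0], [0.91, 0.52, -0.0], [0.9, 0.54, -0.0], [0.9, 0.55, -0.0], [0.89, 0.56, -0.0], [0.88, 0.58, -0.0]]
1 rows twist -0.0
[[1.0, 0.0, -0.0]]
5 rows twist -0.0
[[0.0, -0.8, -0.0], [0.0, -0.8, -0.0], [0.0, -0.8, -0.0], [0.0, -0.8, -0.0], [0.0, -0.8, -0.0]]
```

Request:
play_rows(
  travel=[
    [0.0,0.0,-0.82],
    [0.0,0.0,-0.82],
    [0.0,0.0,-0.82],
    [0.0,0.0,-0.82],
    [0.0,0.0,-0.82],
  ],
  twist=[0,0,0,0,0],
)

```text
t: 8.75
eef_pos: [0.6221, 0.0107, 0.2225]
ee_rot: [3.141, 0.0, -1.549]
force: [0.4, -0.5, -1.7]
width: 0.008
gripper_force: 30.0
```

Request:
play_rows(
  travel=[
    [0.98,0.39,0],
    [0.97,0.41,0],
    [0.96,0.42,0],
    [0.96,0.44,0],
    [0.95,0.45,0],
    [0.94,0.47,0],
    [0.94,0.48,0],
    [0.93,0.49,0],
  ],
  twist=[-0.103,-0.103,-0.103,-0.103,-0.103,-0.103,-0.103,-0.103],
)

```text
t: 9.75
eef_pos: [0.5477, -0.1871, 0.2219]
ee_rot: [3.141, 0.0, -1.425]
force: [-0.0, 0.5, 0.2]
width: 0.0078
gripper_force: 30.0
```

Request:
play_rows(
  travel=[
    [0.92,0.51,0],
    [0.91,0.52,0],
    [0.9,0.54,0],
    [0.9,0.55,0],
    [0.89,0.56,0],
    [0.88,0.58,0],
    [0,0,0],
  ],
  twist=[-0.103,-0.103,-0.103,-0.103,-0.103,-0.103,0],
)

```text
t: 10.62
eef_pos: [0.492, -0.3352, 0.2217]
ee_rot: [3.141, 0.0, -1.335]
force: [1.2, 0.8, -1.8]
width: 0.0078
gripper_force: 30.0
```

```bash
python3 - <<'E'
from h import *
w=look("w3")
f=imaging.grab_frame("top");g=imaging.grab_frame("scene")
a=f["pixels"][130:290,340:540,::-1];b=g["pixels"][160:320,340:540,::-1]
c=cv2.imread("pics/w3.png")[0:230,:]
k=lambda i:cv2.resize(i,(400,320),interpolation=cv2.INTER_CUBIC)
cv2.imwrite("pics/m3.png",np.vstack([np.hstack([k(a),k(b)]),cv2.resize(c,(800,280))]))
E
```

```text
t 10.62 p [ 0.492  -0.3352  0.2217] rpy [ 3.1409e+00  4.0000e-04 -1.3346e+00] F [ 1.2  0.8 -1.8] w 0.0078 gf 30.0 q [-0.27  0.25 -0.2  -0.   -1.12  0.51]
```

View pics/m3.png

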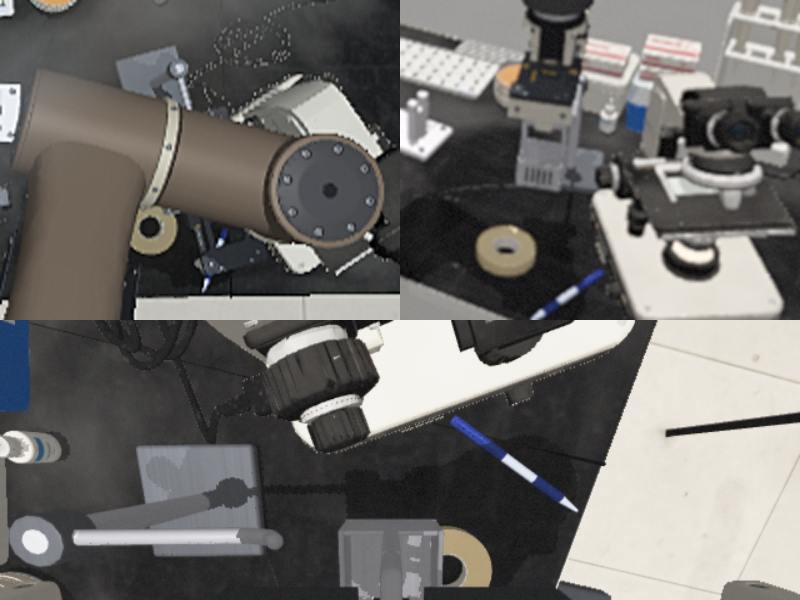

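The wrist view shows the whole hook, with the post top at (38,540) and the tip at (277,540) in the montage. The wire runs straight along the tool's y, and the microscope knob's end is at (340,440).

```bash
python3 - <<'E'
from h import *
w=np.load("w3.npz");P=lambda x,y,z:onz(w,x/1.25,(y-320)/1.217,z)
p=P(38,540,.18);t=P(276,540,.186);e=P(100,538,.174)
print(p,t,e,"len",np.linalg.norm((p-t)[:2]),"yaw",np.arctan2(*(p-t)[1::-1]),"knob",P(340,450,.09),P(340,450,.12))
s=st();off=.0233
a=np.arctan2(*(p-t)[1::-1]);u=(p-t)[:2]/np.linalg.norm((p-t)[:2]);n=np.array([-u[1],u[0]])
d=s["eef_pos"][:2]-p[:2];print("along",-d@u,"lat",d@n)
c=[*s["eef_pos"],s["ee_rot"][2]];z=.2215
V=[*(p[:2]-u*.165+n*.004),z,a-np.pi/2];U=[*(p[:2]-u*.066+n*.004),z,a-np.pi/2]
plan(c,V);plan(V,U,6);print(U)
E
```

```text
[ 0.65774278 -0.3262923   0.18      ] [ 0.54938177 -0.35363143  0.186     ] [ 0.63398207 -0.33173138  0.174     ] len 0.1117566031257323 yaw 0.24713914135851234 knob [ 0.54149802 -0.39810255  0.09      ] [ 0.53778831 -0.39845414  0.12      ]
t 10.78 p [ 0.4929 -0.3337  0.2219] rpy [ 3.1415e+00  3.0000e-04 -1.3328e+00] F [-1.2  0.3 -1.5] w 0.0079 gf 30.0 q [-0.27  0.25 -0.2  -0.   -1.12  0.51]
along 0.16162074470152293 lat 0.033135750963421674
2 rows twist -0.031
[[0.58, 0.06, 0.01], [0.58, 0.06, 0.01]]
6 rows twist -0.0
[[-0.0, -0.66, -0.0], [-0.0, -0.66, -0.0], [-0.0, -0.66, -0.0], [-0.0, -0.66, -0.0], [-0.0, -0.66, -0.0], [-0.0, -0.66, -0.0]]
[np.float64(0.5927695881718431), np.float64(-0.33855948174733436), 0.2215, np.float64(-1.3236571854363843)]
```

Request:
play_rows(
  travel=[
    [0.55,0.06,0],
    [0.55,0.06,0],
    [0,-0.66,0],
    [0,-0.66,0],
    [0,-0.66,0],
    [0,-0.66,0],
    [0,-0.66,0],
    [0,-0.66,0],
  ],
  twist=[-0.03,-0.03,0,0,0,0,0,0],
)

```text
t: 11.78
eef_pos: [0.5937, -0.3368, 0.222]
ee_rot: [3.142, 0.0, -1.323]
force: [0.1, -0.1, -1.8]
width: 0.0078
gripper_force: 30.0
```

Request:
play_rows(
  travel=[
    [0,0,0.3],
    [0,0,0.3],
    [0,0,0.3],
    [0,0,0],
  ],
  twist=[0,0,0,0],
)

```text
t: 12.28
eef_pos: [0.5917, -0.3373, 0.1987]
ee_rot: [3.14, 0.001, -1.324]
force: [0.3, -0.1, -0.9]
width: 0.008
gripper_force: 30.0
```

Request:
play_rows(
  travel=[
    [0,0,0.08],
    [0,0,0.04],
    [0,0,0],
  ],
  twist=[0,0,0],
)

```text
t: 12.65
eef_pos: [0.5926, -0.3374, 0.1971]
ee_rot: [-3.141, -0.001, -1.323]
force: [-0.6, -0.5, 0.7]
width: 0.0077
gripper_force: 30.0
```

Request:
play_rows(
  travel=[
    [0,0,0],
    [0,0,0],
    [0,0,0],
    [0,0,0],
    [0,0,-0.3],
    [0,0,-0.5],
    [0,0,-0.5],
    [0,0,-1],
  ],
  twist=[0,0,0,0,0,0,0,0],
  fingers=0.34,
)

```text
t: 13.65
eef_pos: [0.5922, -0.3371, 0.2546]
ee_rot: [3.141, 0.001, -1.324]
force: [-0.3, 0.1, 1.0]
width: 0.0298
gripper_force: 0.0
```

Request:
play_rows(
  travel=[
    [-0.5,0,-1],
    [-1,0.5,-0.3],
    [-1,0.7,0],
    [-1,0.7,0],
    [-1,0.7,0],
    [-1,0.7,0],
  ],
  twist=[0,0,0,0,0,0],
)

```text
t: 14.4
eef_pos: [0.4782, -0.2236, 0.2877]
ee_rot: [-3.14, -0.001, -1.324]
force: [0.0, 0.7, 0.2]
width: 0.03
gripper_force: 0.0
```

```bash
python3 - <<'E'
from h import *
w=look("w4")
f=imaging.grab_frame("top");g=imaging.grab_frame("scene")
a=f["pixels"][130:290,340:540,::-1];b=g["pixels"][160:320,340:540,::-1]
c=cv2.imread("pics/w4.png")[0:240,:]
k=lambda i:cv2.resize(i,(350,280),interpolation=cv2.INTER_CUBIC)
cv2.imwrite("pics/m4.png",np.vstack([np.hstack([k(a),k(b)]),cv2.resize(c,(700,300))]))
for n in("basket","swing_arm"):
  for c in("wrist","scene"):print(n,c,[(np.round(b["extent"],1).tolist(),round(b["confidence"],2)) for b in models.boxes_of(n,c)[:2]])
E
```

```text
t 14.4 p [ 0.4782 -0.2236  0.2877] rpy [-3.1404e+00 -5.0000e-04 -1.3235e+00] F [0.  0.7 0.2] w 0.03 gf 0.0 q [-0.07  0.09 -0.24  0.   -1.24  0.31]
basket wrist [([218.6, 32.4, 84.6, 64.7], 0.86)]
basket scene [([426.0, 221.9, 29.3, 44.1], 0.81)]
swing_arm wrist [([283.0, 296.2, 8.7, 27.2], 0.63)]
swing_arm scene [([298.0, 239.2, 73.7, 26.5], 0.57)]
```

View pics/m4.png

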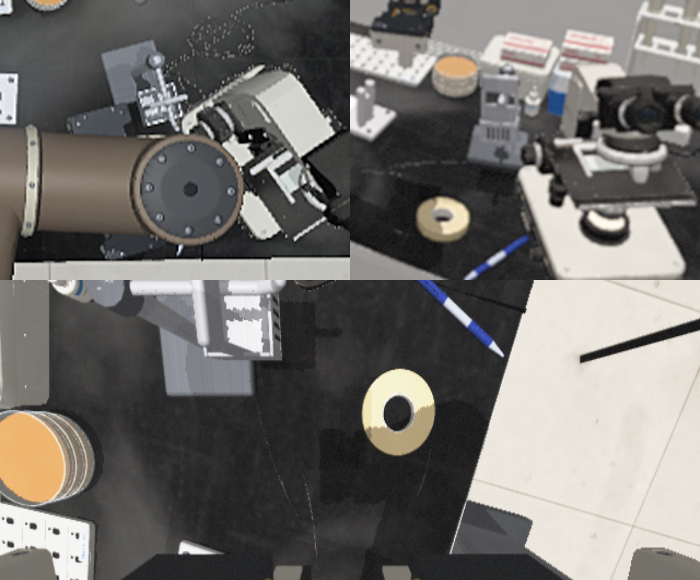

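The basket hangs on the wire beside the post and is released. Next, move over the swing arm, with a look partway.

```bash
python3 - <<'E'
from h import *
plan([.4782,-.2236,.2877,-1.3235],[.464,.15,.27,-1.406])
E
```

```text
15 rows twist 0.037
[[-0.98, -0.21, 0.05], [-0.98, -0.2, 0.05], [-0.98, -0.2, 0.05], [-0.98, -0.19, 0.05], [-0.98, -0.19, 0.05], [-0.98, -0.18, 0.05], [-0.98, -0.17, 0.05], [-0.98, -0.17, 0.05]]
[[-0.98, -0.16, 0.05], [-0.98, -0.16, 0.05], [-0.99, -0.15, 0.05], [-0.99, -0.15, 0.05], [-0.99, -0.14, 0.05], [-0.99, -0.14, 0.05], [-0.99, -0.13, 0.05]]
```

Request:
play_rows(
  travel=[
    [-0.98,-0.21,0.05],
    [-0.98,-0.2,0.05],
    [-0.98,-0.2,0.05],
    [-0.98,-0.19,0.05],
    [-0.98,-0.19,0.05],
    [-0.98,-0.18,0.05],
    [-0.98,-0.17,0.05],
    [-0.98,-0.17,0.05],
  ],
  twist=[0.037,0.037,0.037,0.037,0.037,0.037,0.037,0.037],
  fingers=0.5,
)

```text
t: 15.75
eef_pos: [0.4719, -0.024, 0.2764]
ee_rot: [3.141, -0.0, -1.369]
force: [-0.5, -0.6, -0.3]
width: 0.0439
gripper_force: 0.0
```

Request:
play_rows(
  travel=[
    [-0.98,-0.16,0.05],
    [-0.98,-0.16,0.05],
    [-0.99,-0.15,0.05],
    [-0.99,-0.15,0.05],
    [-0.99,-0.14,0.05],
    [-0.99,-0.14,0.05],
    [-0.99,-0.13,0.05],
    [0,0,0],
  ],
  twist=[0.037,0.037,0.037,0.037,0.037,0.037,0.037,0],
)

```text
t: 16.75
eef_pos: [0.4652, 0.151, 0.2674]
ee_rot: [3.141, -0.001, -1.406]
force: [0.2, 0.1, -0.4]
width: 0.0439
gripper_force: 0.0
```

```bash
python3 - <<'E'
from h import *
w=look("w5")
cv2.imwrite("pics/w5c.png",cv2.resize(cv2.imread("pics/w5.png")[0:230,180:480],None,fx=2.6,fy=2.6,interpolation=cv2.INTER_CUBIC))
E
```

```text
t 16.75 p [0.4652 0.151  0.2674] rpy [ 3.1407e+00 -6.0000e-04 -1.4055e+00] F [ 0.2  0.1 -0.4] w 0.0439 gf 0.0 q [ 0.72  0.03 -0.35  0.   -1.19 -0.55]
```

View pics/w5c.png

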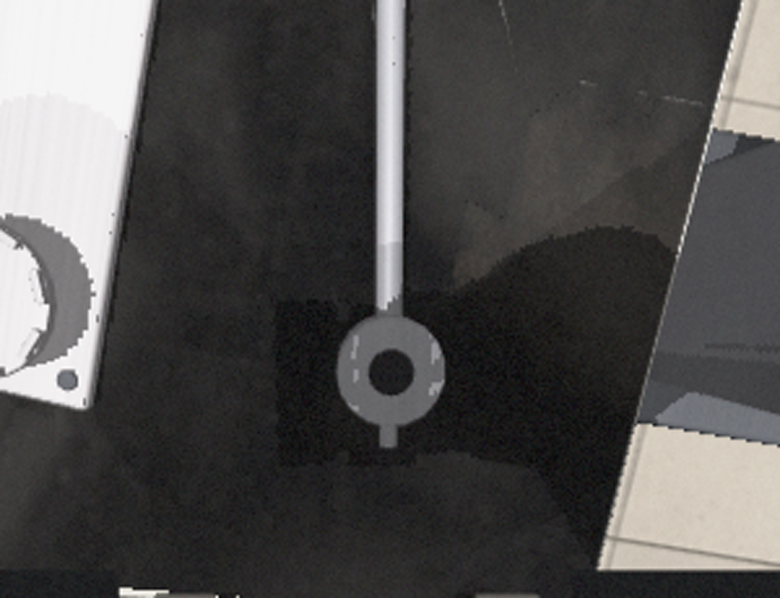

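The hub's top is centred at (391,371) in this crop, and the rod's centreline runs from (391,5) to (390,300).

```bash
python3 - <<'E'
from h import *
w=np.load("w5.npz");P=lambda x,y,z:onz(w,180+x/2.6-.3,y/2.6-.3,z)
h=P(391,371,.044);a=P(391,5,.024);b=P(390,300,.024);print("hub",h,"dia",np.linalg.norm(P(337,371,.044)-P(445,371,.044)),"rod",a,b)
d=(h-a)[:2];print("yaw hub-rod",np.arctan2(-d[0],d[1]));d2=(b-a)[:2];print("yaw rod",np.arctan2(-d2[0],d2[1]))
u=d/np.linalg.norm(d);B=h[:2]-.06*u;print("balance",B)
# seat rim right edge & plate edges for cradle check
e1=P(158,0,.012);e2=P(92,405,.012);d3=(e2-e1)[:2];print("cradle edge",e1,e2,np.arctan2(-d3[0],d3[1]))
s=arm.get_state();c=[*s["eef_pos"],s["ee_rot"][2]];psi=np.arctan2(-d[0],d[1])-np.pi/2
plan(c,[*B,.09,psi]);plan([*B,.09,psi],[*B,.025,psi])
E
```

```text
hub [0.4519799  0.11234007 0.044     ] dia 0.04667768845438507 rod [ 0.47707159 -0.03246664  0.024     ] [0.45664264 0.08309445 0.024     ]
yaw hub-rod 0.17157348831316038
yaw rod 0.17497276091373232
balance [0.46222387 0.05322103]
cradle edge [ 0.57464503 -0.02183944  0.012     ] [0.58718314 0.1538925  0.012     ] -0.07122723895094372
8 rows twist -0.006
[[0.48, 0.09, 0.89], [0.48, 0.09, 0.89], [0.48, 0.09, 0.89], [0.48, 0.09, 0.89], [0.48, 0.1, 0.89], [0.48, 0.1, 0.89], [0.48, 0.1, 0.89], [0.48, 0.1, 0.89]]
3 rows twist -0.0
[[0.0, -0.0, 0.87], [0.0, -0.0, 0.87], [0.0, -0.0, 0.87]]
```

Request:
play_rows(
  travel=[
    [0.48,0.09,0.89],
    [0.48,0.09,0.89],
    [0.48,0.09,0.89],
    [0.48,0.09,0.89],
    [0.48,0.1,0.89],
    [0.48,0.1,0.89],
    [0.48,0.1,0.89],
    [0.48,0.1,0.89],
  ],
  twist=[0,0,0,0,0,0,0,0],
)

```text
t: 17.8
eef_pos: [0.4619, 0.0509, 0.0892]
ee_rot: [-3.141, -0.0, -1.408]
force: [0.2, 0.4, 0.3]
width: 0.0439
gripper_force: 0.0
```

Request:
play_rows(
  travel=[
    [0,0,0.5],
    [0,0,0.5],
    [0,0,0.5],
    [0,0,0.5],
    [0,0,0.3],
    [0,0,0.2],
    [0,0,0],
  ],
  twist=[0,0,0,0,0,0,0],
)

```text
t: 18.68
eef_pos: [0.4615, 0.0521, 0.0271]
ee_rot: [3.141, -0.0, -1.407]
force: [0.9, -0.1, 0.4]
width: 0.0442
gripper_force: 0.0
```

```bash
python3 - <<'E'
from h import *
s=st();p=s["eef_pos"];psi=.172-np.pi/2
plan([*p,s["ee_rot"][2]],[.4623,.0533,.0235,psi],1)
E
```

```text
t 18.68 p [0.4615 0.0521 0.0271] rpy [ 3.1411e+00 -2.0000e-04 -1.4066e+00] F [ 0.9 -0.1  0.4] w 0.0442 gf 0.0 q [ 0.54  0.29 -0.71  0.   -0.57 -0.37]
1 rows twist -0.052
[[-0.04, -0.04, 0.14]]
```

Request:
play_rows(
  travel=[
    [-0.05,-0.04,0.14],
    [0,0,0],
    [0,0,0],
    [0,0,0],
    [0,0,0],
    [0,0,0],
    [0,0,0],
    [0,0,0],
  ],
  twist=[-0.05,0,0,0,0,0,0,0],
  fingers=0,
  newtons=50,
)

```text
t: 19.68
eef_pos: [0.4622, 0.0534, 0.0239]
ee_rot: [3.141, -0.0, -1.399]
force: [-3.3, 0.4, 6.1]
width: 0.0106
gripper_force: 50.0
```

Request:
play_rows(
  travel=[
    [0,0,-0.2],
    [0,0,-0.4],
    [0,0,-0.6],
    [0,0,-0.6],
    [0,0,0],
    [0,0,0],
  ],
  twist=[0,0,0,0,0,0],
)

```text
t: 20.42
eef_pos: [0.4622, 0.0534, 0.0686]
ee_rot: [3.141, 0.0, -1.4]
force: [0.0, 0.9, -4.8]
width: 0.0108
gripper_force: 50.0
```

```bash
python3 - <<'E'
from h import *
s=st();print(s["moment"])
w=look("w6")
E
```

```text
t 20.43 p [0.4622 0.0534 0.0686] rpy [ 3.1414e+00  1.0000e-04 -1.3995e+00] F [ 0.   0.9 -4.8] w 0.0108 gf 50.0 q [ 0.54  0.22 -0.67 -0.   -0.69 -0.37]
[ 0.06094887  0.01317708 -0.03629345]
t 20.43 p [0.4622 0.0534 0.0686] rpy [ 3.1414e+00  1.0000e-04 -1.3995e+00] F [ 0.   0.9 -4.8] w 0.0108 gf 50.0 q [ 0.54  0.22 -0.67 -0.   -0.69 -0.37]
```

```bash
cat > lev.py <<'E'
from h import *
s=st();f=imaging.grab_frame("wrist")
print(np.round(s["moment"],3))
T=np.linalg.inv(f["T_tool_cam"])
m=models.silhouettes("swing_arm","wrist");
for b in m[:2]:
    e=b["extent"];ys,xs=np.nonzero(b["pixels"]);print(round(b["confidence"],2),np.round(e,1),"top",ys.min(),"cols foot",xs[ys<ys.min()+6].min(),xs[ys<ys.min()+6].max())
    for r in range(ys.min(),ys.max(),12):
        c=xs[ys==r];
        if len(c):print(r,c.min(),c.max(),end="; ")
    print()
for tilt in(-.1,-.05,0,.05,.1):
    R=Ro.from_euler("y",tilt).as_matrix();c=[]
    for x in(.134,.150):
        for y in(-.013,.013):
            for z in(-.022,.022):
                p=T[:3,:3]@(R@np.array([x,y,z])+[0,0,.0019])+T[:3,3];c.append([f["fx"]*p[0]/p[2]+f["cx"],f["fy"]*p[1]/p[2]+f["cy"]])
    c=np.array(c);print(tilt,"foot bbox rows",np.round([c[:,1].min(),c[:,1].max()],1),"cols",np.round([c[:,0].min(),c[:,0].max()],1),"top face rows",np.round(c[[0,4],1],1))
cv2.imwrite("pics/lev.png",f["pixels"][:,:,::-1])
g=f["pixels"].mean(2);print("col310 brightness",np.round(g[40:215:5,306:316].mean(1)).astype(int))
E
python3 lev.py
```

```text
t 20.48 p [0.462  0.0533 0.0683] rpy [ 3.1408e+00 -1.0000e-04 -1.3995e+00] F [ 0.8  0.5 -3.9] w 0.0104 gf 50.0 q [ 0.54  0.22 -0.67 -0.   -0.69 -0.37]
[ 0.063  0.02  -0.012]
0.77 [312.6 156.   27.9 312. ] top 0 cols foot 298 327
0 298 327; 12 298 327; 24 298 327; 36 298 327; 48 298 327; 60 298 326; 72 297 326; 84 299 326; 96 299 326; 108 299 326; 120 299 326; 132 299 326; 144 299 326; 156 299 326; 168 300 325; 180 300 325; 192 300 325; 204 300 325; 216 300 325; 228 300 325; 240 300 325; 288 301 324; 300 301 324; 
-0.1 foot bbox rows [-142.2  -22.4] cols [274.7 351.5] top face rows [ -88.8 -142. ]
-0.05 foot bbox rows [-158.6  -32.3] cols [272.  354.2] top face rows [ -99.3 -158.5]
0 foot bbox rows [-175.8  -42.2] cols [268.9 357.3] top face rows [-109.7 -175.6]
0.05 foot bbox rows [-193.9  -52.4] cols [265.4 360.9] top face rows [-120.1 -193.7]
0.1 foot bbox rows [-212.8  -62.6] cols [261.4 364.9] top face rows [-130.2 -212.6]
col310 brightness [206 206 207 207 208 208 208 209 209 210 210 210 210 211 210 211 211 211
 207 199 190 185 184 184 100  91  92  91  91  90  91  90  91  90  91]
```

```bash
python3 - <<'E'
from h import *
f=imaging.grab_frame("wrist");T=np.linalg.inv(f["T_tool_cam"])
for tilt in(-.1,-.05,0,.05,.1):
    R=Ro.from_euler("y",tilt).as_matrix();o=[]
    xs=np.linspace(.0,.14,400);L=[]
    for x in xs:
        p=T[:3,:3]@(R@np.array([x,0,0])+[0,0,.0019])+T[:3,3];L.append([f["fy"]*p[1]/p[2]+f["cy"],.012*f["fx"]/p[2]])
    L=np.array(L)[::-1];L=L[np.argsort(L[:,0])];print(tilt,np.round(np.interp([0,60,120,200,240],L[:,0],L[:,1]),1))
# measured edge widths from gradient
g=cv2.cvtColor(f["pixels"],cv2.COLOR_RGB2GRAY).astype(float)
for r in(2,60,120,200):
    row=g[max(r-2,0):r+3].mean(0)[285:340];d=np.diff(cv2.GaussianBlur(row[None],(3,1),0)[0]);print(r,285+d.argmax(),285+d.argmin(),np.round(row[::3]).astype(int))
plan([.4622,.0534,.0686,-1.3995],[.50,.053,.15,-1.3995]);plan([.50,.053,.15,-1.3995],[.6267,.0517,.15,-1.641])
E
```

```text
-0.1 [28.3 27.5 26.8 25.7 25.2]
-0.05 [29.4 28.4 27.4 26.  25.3]
0 [30.6 29.3 28.  26.3 25.4]
0.05 [31.8 30.3 28.7 26.5 25.5]
0.1 [33.1 31.3 29.4 26.8 25.6]
2 297 327 [ 44  46  56  45  74 155 175 190 200 214 196 186 169 144  98  34  34  35
  36]
60 297 326 [ 38  39  38  38  44 149 175 188 207 220 199 183 168 140  55  34  37  36
  36]
120 298 325 [ 37  36  33  37  35 141 171 187 212 226 203 184 165 134  34  32  33  34
  34]
200 299 325 [21 16 19 19 19 80 84 88 89 91 89 89 86 81 20 23 21 26 31]
4 rows twist -0.0
[[0.07, -0.37, -0.81], [0.07, -0.37, -0.81], [0.07, -0.37, -0.81], [0.07, -0.37, -0.81]]
6 rows twist 0.268
[[0.15, -0.83, -0.0], [0.12, -0.84, -0.0], [0.09, -0.84, -0.0], [0.05, -0.84, -0.0], [0.02, -0.84, -0.0], [-0.02, -0.84, -0.0]]
```

Widths 30/29/27/26 px agree with level to within about 0.02 rad. Move over the cradle.

Request:
play_rows(
  travel=[
    [0.07,-0.37,-0.81],
    [0.07,-0.37,-0.81],
    [0.07,-0.37,-0.81],
    [0.07,-0.37,-0.81],
  ],
  twist=[0,0,0,0],
)

```text
t: 21.12
eef_pos: [0.5, 0.0528, 0.1499]
ee_rot: [3.14, -0.0, -1.399]
force: [0.6, -0.7, -5.0]
width: 0.0105
gripper_force: 50.0
```

Request:
play_rows(
  travel=[
    [0.12,-0.6,0],
    [0.1,-0.6,0],
    [0.08,-0.6,0],
    [0.06,-0.6,0],
    [0.04,-0.6,0],
    [0.02,-0.6,0],
    [0,-0.6,0],
    [-0.01,-0.6,0],
  ],
  twist=[0.2,0.2,0.2,0.2,0.2,0.2,0.2,0.2],
)

```text
t: 22.12
eef_pos: [0.6218, 0.0507, 0.1498]
ee_rot: [-3.142, 0.0, -1.641]
force: [-0.4, 0.2, -4.7]
width: 0.0107
gripper_force: 50.0
```

Request:
play_rows(
  travel=[
    [0,-0.2,0],
    [0,0,0],
    [0,0,0],
  ],
  twist=[0,0,0],
)

```text
t: 22.5
eef_pos: [0.6253, 0.0503, 0.1498]
ee_rot: [3.141, -0.0, -1.639]
force: [-0.1, 0.1, -4.5]
width: 0.0105
gripper_force: 50.0
```

```bash
python3 lev.py | head -4; python3 - <<'E'
from h import *
# prong edges seen by wrist, to check lateral position vs the rod
s=st();f=imaging.grab_frame("wrist");w=wrist(s,f);cv2.imwrite("pics/w7.png",f["pixels"][:,:,::-1])
c=np.array([.6245,.0198]);R=Ro.from_euler("z",-.07).as_matrix()
Q=lambda x,y,z:proj(w,R@np.array([x,y,0])+[*c,z])
for n,p in dict(fork_l=(-.022,-.093,.085),fork_r=(.022,-.093,.085),c1=(-.045,-.135,.012),c2=(.045,-.135,.012)).items():print(n,np.round(Q(*p),1))
g=cv2.cvtColor(f["pixels"],cv2.COLOR_RGB2GRAY)
for r in(5,20,40,60,100,150,200):print(r,g[r,200:420:6])
for n in("cradle","basket","swing_arm"):
  for cam in("scene","top","wrist"):
    if cam!="wrist" and n=="cradle":imaging.grab_frame(cam)
    print(n,cam,[(np.round(b["extent"],1).tolist(),round(b["confidence"],2)) for b in models.boxes_of(n,cam)[:1]])
plan([*s["eef_pos"],s["ee_rot"][2]],[.6267,.0517,.124,-1.641])
E
```

```text
t 22.5 p [0.6253 0.0503 0.1498] rpy [ 3.1412 -0.     -1.6391] F [-0.1  0.1 -4.5] w 0.0105 gf 50.0 q [ 0.39  0.36 -0.22 -0.   -0.99 -0.46]
[ 0.097 -0.02   0.017]
0.72 [313.2 154.3  31.3 308.6] top 0 cols foot 298 329
0 298 329; 12 298 327; 24 298 327; 36 298 328; 48 298 327; 60 298 327; 72 299 327; 84 299 327; 96 299 326; 108 299 326; 120 299 326; 132 299 326; 144 299 326; 156 299 327; 168 299 325; 180 300 325; 192 300 325; 204 300 325; 216 300 325; 228 300 326; 240 300 325; 252 304 307; 288 301 325; 300 301 325; 
t 22.6 p [0.6254 0.0503 0.15  ] rpy [-3.1416e+00  1.0000e-04 -1.6390e+00] F [ 0.2  0.7 -4.3] w 0.0109 gf 50.0 q [ 0.39  0.36 -0.22 -0.   -0.99 -0.46]
fork_l [349.5  12.5]
fork_r [272.8  12.4]
c1 [370.8 -19.8]
c2 [252.6 -19.9]
5 [ 72  74  75  76  71  68  67  63  72 222 232 108 146 229 231 229 172 183
 212 220 192 135 166 169 242 157 101 243  59  42  46  50  53  61  55  54
  49]
20 [ 75  76  74  74  68  74  70  68  73 141 243 234 209 237 237 230 105 183
 213 220 190 138 172 171 243 244 244 242  37  43  53  55  55  53  53  54
  50]
40 [ 73  74  73  74  72  73  75  74  71  80 24
[... 516 characters left out ...]
9 129 126 128 127  84  33  36  39  38  39  38  35  32
  24]
200 [ 57  52  51  50  55  53  55  56  56  36  34 126 124 125 123 125 122  91
  99 100  95 112 127 125 129 124 121  27  26  27  29  33  22  26  20  21
  15]
cradle scene [([327.1, 217.9, 77.6, 44.4], 0.85)]
cradle top [([307.8, 183.1, 86.4, 34.1], 0.65)]
cradle wrist [([308.6, 113.3, 111.0, 226.7], 0.77)]
basket scene [([425.5, 219.8, 26.8, 41.7], 0.9)]
basket top [([430.4, 191.0, 31.5, 18.0], 0.94)]
basket wrist []
swing_arm scene [([324.8, 191.9, 61.2, 21.1], 0.77)]
swing_arm top [([325.9, 181.8, 41.1, 12.1], 0.49)]
swing_arm wrist [([312.1, 155.8, 31.9, 308.0], 0.89)]
2 rows twist 0.007
[[-0.03, -0.02, 0.52], [-0.03, -0.02, 0.52]]
```

```bash
python3 - <<'E'
from h import *
s=st();f=imaging.grab_frame("wrist");w=wrist(s,f)
g=cv2.GaussianBlur(cv2.cvtColor(f["pixels"],cv2.COLOR_RGB2GRAY),(3,3),0).astype(float)
L=[];Rr=[]
for r in range(15,200,15):
    d=np.diff(g[r]);l=240+d[240:280].argmax();q=350+d[350:385].argmin()
    a=onz(w,l+.5,r,.012);b=onz(w,q+.5,r,.012);L.append(a);Rr.append(b)
L=np.array(L);Rr=np.array(Rr)
for n,A in(("L",L),("R",Rr)):
    k=np.polyfit(A[:,1],A[:,0],1);res=A[:,0]-np.polyval(k,A[:,1]);ok=abs(res)<.003;k=np.polyfit(A[ok,1],A[ok,0],1);print(n,"yaw",-k[0],"x at y=.0198",np.polyval(k,.0198),"at -.07",np.polyval(k,-.07),np.round(res*1e3,1))
# prong rows: dark gaps along prong columns
for c in(283,340):print(c,g[0:60:2,c].astype(int))
# rod centre column at row 60 in tool terms
a=onz(w,312.5,2,.150-.0019);b=onz(w,312.5,200,.150-.0019);print("rod",a,b,np.arctan2(-(b-a)[0],(b-a)[1]))
E
```

```text
t 23.2 p [0.6258 0.0503 0.1498] rpy [ 3.1416 -0.     -1.6392] F [ 0.5  0.8 -5.5] w 0.0105 gf 50.0 q [ 0.39  0.36 -0.22 -0.   -0.99 -0.46]
L yaw -0.06946449256769853 x at y=.0198 0.6695863449176789 at -.07 0.6633484334850996 [  0.4   1.    0.7   0.5   1.    0.8   0.5 -10.7   0.8   1.4   1.2   0.9
   1.5]
R yaw -0.06822226316096787 x at y=.0198 0.5808545536792021 at -.07 0.5747281944473472 [ 0.1 -0.3  0.   0.4 -0.1  0.2 -0.3  0.1 -0.4 -0.   0.3 -0.2  0.2]
283 [206 213 229 231 231 231 230 229 232 236 237 237 218 162 111 106 103 110
 118 111 111 111 126 171 221 243 244 244 244 244]
340 [150 155 168 170 171 171 171 171 170 168 171 174 158 127 103 101 101 106
 102  98 102 117 143 161 169 171 171 171 171 171]
rod [ 0.6184402 -0.0593245  0.1481   ] [0.62398423 0.02097457 0.1481    ] -0.06893292811878414
```

Request:
play_rows(
  travel=[
    [-0.03,-0.04,0.3],
    [-0.03,0,0.3],
    [0,0,0.3],
    [0,0,0.13],
    [0,0,0],
    [0,0,0],
  ],
  twist=[0,0,0,0,0,0],
)

```text
t: 24.0
eef_pos: [0.6271, 0.0518, 0.1243]
ee_rot: [-3.141, 0.0, -1.639]
force: [-0.2, 0.7, -4.2]
width: 0.0105
gripper_force: 50.0
```

```bash
python3 - <<'E'
from h import *
# prong near edge from w7 (taken at z=.15)
s=st();print(np.round(s["qd"],3))
W=dict(eef_pos=np.array([.6254,.0503,.15]),ee_rot=[np.pi,0,-1.639]);f=imaging.grab_frame("wrist");w=wrist(W,f)
print("prong edge y",onz(w,283,25.5,.085),onz(w,340,25,.085),"expect y ~",.0198-.086*.9976)
# levelness from scene camera: project hub/foot of model at tilt candidates against silhouette
g=imaging.grab_frame("scene");np.savez("sc",**g)
b=models.silhouettes("swing_arm","scene")[0];m=b["pixels"];ys,xs=np.nonzero(m);print(b["confidence"],np.round(b["extent"],1))
psi=s["ee_rot"][2];p=s["eef_pos"];pts=[]
for x in np.linspace(0,2*np.pi,24):
    for z in(-.022,.022):pts.append((.024*np.cos(x),.06+.024*np.sin(x),z))
for x in(-.013,.013):
    for y in(-.134,-.15):
        for z in(-.022,.022):pts.append((x,y,z))
pts.append((0,.104,0));pts=np.array(pts)
for t in(-.1,-.05,0,.05,.1):
    R=Ro.from_euler("z",psi+np.pi/2).as_matrix()@Ro.from_euler("x",t).as_matrix()
    uv=np.array([proj(g,R@q+p-[0,0,.0019]) for q in pts])
    im=np.zeros((400,640),np.uint8)
    for sel in(slice(0,48),slice(48,56)):cv2.fillConvexPoly(im,cv2.convexHull(np.round(uv[sel]).astype(np.int32)),1)
    e=[np.array(proj(g,R@np.array([0,y,0])+p-[0,0,.0019])) for y in(.1,-.14)]
    cv2.line(im,*[tuple(map(int,np.round(k))) for k in e],1,4)
    print(t,"IoU",round((m&(im>0)).sum()/(m|(im>0)).sum(),3),"bbox",uv.min(0).round(1),uv.max(0).round(1))
print(xs.min(),ys.min(),xs.max(),ys.max())
for n in("bottle","tape","basket"):print(n,[np.round(b["extent"],1).tolist() for b in models.boxes_of(n,"scene")[:1]])
E
```

```text
t 24.0 p [0.6271 0.0518 0.1243] rpy [-3.1412e+00  1.0000e-04 -1.6392e+00] F [-0.2  0.7 -4.2] w 0.0105 gf 50.0 q [ 0.39  0.38 -0.25  0.   -0.94 -0.46]
[ 0.001 -0.005  0.001 -0.002 -0.    -0.001]
prong edge y [ 0.63472028 -0.06737646  0.085     ] [ 0.60180273 -0.06536168  0.085     ] expect y ~ -0.0659936
0.84 [324.2 195.   60.4  23.6]
-0.1 IoU 0.309 bbox [292.5 175.8] [357.7 205.4]
-0.05 IoU 0.352 bbox [292.3 174.9] [357.5 207.3]
0 IoU 0.358 bbox [292.2 174.1] [357.5 209.1]
0.05 IoU 0.307 bbox [292.1 173.3] [357.7 210.9]
0.1 IoU 0.233 bbox [292.1 172.5] [357.8 212.7]
296 186 356 207
bottle [[225.5, 218.2, 20.0, 34.0]]
tape [[395.0, 284.5, 28.6, 24.7]]
basket [[424.9, 222.6, 23.7, 39.9]]
```

```bash
python3 -c "
from h import *
print(arm.job_done())"
```

```text
the job is handed in; nothing more can be done
None
```

The job is handed in at about 24 s: the basket hangs released on the hook, and the swing arm is held still and level about 5 cm above its place in the cradle; the bottle and tape roll were not touched.

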